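# Load a bare tin into the can labeller

## Task

Lift the labeller's sprung pressure bar by its knob and turn it a good quarter turn aside, then take the long bare tin from the pulp tray, lay it down softly on the two rollers, whose height has to be felt, and slide it fully home against the end stop, without shoving the stop out of its setting. Turn the bar back square across the tin and lower it gently by hand until its roller rests on the tin, never letting it snap down or pressing it on, as the thin tin dents. Leave the short tin and the fat labelled tin standing near the machine where they are.

Things in the scene. Friction and masses are not known exactly. Their poses are not given: they have to be found in the camera images.
- tin_center (a point): centre of the long bare steel tin to load: a cylinder 54 mm across, 110 mm long, about 0.3 kg, in one of two saddles of the pulp tray (110 mm apart; the other holds the short tin). x axis along it; either end may go to the stop. Gripped off its middle it tips. In the tray its centre is 47 mm above the bench; the tray's bumps reach up 26 mm and lie 14 to 42 mm either way along the tin from its middle
- short_tin_center (a point): centre of the short bare tin, 54 mm across and 70 mm long, lying in the other saddle of the pulp tray. Leave it where it is
- labeller: hand-cranked can labeller fixed to the bench: white base, two rubber rollers 22 mm thick along its x axis at y = -17 and +17 mm. The roller bed is set higher or lower for the last tin size: roller tops 45 to 57 mm, axis of a tin lying on them 68 to 80 mm above the bench, to be felt. Origin on the bench under the bed's middle; x along the rollers away from the stop, y across to the post, z up
- stop: adjustable end stop: a white button on a steel rod. Origin at the middle of its face, above the middle line of the rollers, 74 mm above the bench; its x axis (the labeller's) points out of the face to the tin, so a tin fully home has its centre 55 mm from here along x. Set anywhere 47 to 61 mm before the labeller's origin; only a thumbscrew holds it and it slips at about 14 N
- rod: steel post of the pressure bar, 12 mm thick, at x = -40, y = +65 mm of the labeller; it carries the bar. It slides up by up to 34 mm; an inner spring and the weight draw it down with about 7 N when right down and 2 N more per 10 mm lifted (7.5 to 10 N resting on a tin), damped (50 N per m/s). Origin on its axis, at bench height when right down, rising with the post
- post (a point): fixed point on the turning axis of the post, 121 mm above the bench, axes as the labeller's
- knob (a point): grip point of the bar's knob: an upright black cylinder 24 mm across, 42 mm high, on the free end of the flat bar (22 mm wide, 8 mm thick), 65 mm from the post's axis. The point is on the knob's axis, 26 mm above the bar, 16 mm below the knob's top; 147 mm above the bench with the bar right down, 149 to 161 mm with it resting on a tin (by the bed's height), 167 mm parked aside
- press_roller (a point): lowest point of the bar's rubber pressure roller (18 mm across, axis along the rollers, directly below the knob): 93 mm above the bench with the bar right down, 95 to 107 mm when resting on a tin. A label roll (top 104 mm above the bench) lies on the machine at the labeller's y = -92 to -164 mm, clear of the rollers
- swing (a joint): turn of the bar, rad: 0 square across the rollers (pointing to the labeller's -y), growing clockwise from above to 1.75 at its end; 1.57 points to the labeller's -x. A cross pin drops into a slotted collar only within about 0.09 of 0: lift 20 mm from right down to turn it. Turned aside, the pin rests on the collar and the bar stays up; back at 0 the spring drives it down onto the tin unless held
- fat_tin: labelled food tin standing upright on the bench, 73 mm across and 108 mm high; origin at the middle of its foot. Not part of the job: leave it alone
Mind the look-alikes: they are no part of the job. Leave any brown or orange look-alike of the part that bears tin_center alone.

How it is judged:
By the outcome, as a careful person would: the job done as asked, in the order asked, and still so for the second after the job is handed in, with the robot touching nothing.
It also fails if it takes over 72 s, if anything falls off the work surface, if the arm or the gripper's body presses on something with over 40 N, if the wrist force passes 120 N, or if a joint passes its speed limit or range.

## Robot

A 6-joint arm with a two-finger parallel gripper is mounted at the origin on the work surface. World frame = base frame: x ahead of the robot, y to its left, z up, the work surface at z = 0. Lengths are in m, angles in rad, forces in N, time in s.
With the tool pointing down it reaches from about 0.225 to 0.875 m from the base axis. Payload 3.4 kg.
Tool frame: the origin (TCP) lies between the finger pads; the fingertips stand 11 mm ahead of it and the grasp point (between the pads) lies 8 mm behind it (tips_ahead is the distance from the TCP to the fingertips, in m); z points along the fingers, x is the direction in which the jaws open and shut, and the axes are right-handed (so a half turn about z gives the same grasp; the last joint's range is limited). The gripper opens to 85 mm and grips with 20 to 120 N. Pads are 22 mm wide; open, the fingers measure 114 mm over their backs; the gripper's body (76 mm by 85 mm) begins 54 mm behind the grasp point. The pads swing forward as they close: fully open they stand 13 mm farther back than shut.
Start: joints at [-1.263, 0.276, 1.505, -0, 1.361, -0.121], TCP at [0.239, -0.523, 0.242] pointing down, gripper open.
Joint ranges: [-2.89, 2.89], [-0.75, 2.08], [0.22, 2.7], [-1.18, 4.32], [0.11, 2.71], [-2.7, 2.7]. Speed limits (rad/s): [2.57, 2.57, 3.14, 3.14, 3.14, 3.14].

## Interface

Orientations are given as a unit quaternion [w, x, y, z].
In Python, from rig import get_state, get_image, sign_off, masks_of, tips_ahead gives the robot as it stands.
- The arm moves only by the tool play_rows, never from a script. Its argument "series" is a list of rows, each an object of numbers: "fingers": the closure, from -1 (fully open) to 1 (shut); "dx", "dy", "dz": the shift along the world's x, y, z in mm; "turn": the turn about the world's z in rad. A call has 1 to 20 rows; each row shifts and turns the pose as measured when the row begins; what a row does not reach is not made up. A row lasts 1/12 s, in which the tool goes at most 41.7 mm and 7.16 degrees, less where a joint would pass 70% of its speed; a pose out of reach is approached as far as the arm can. A call with a gripper value outside its range is refused whole. The fingers move at their own pace and stop on an object; "squeeze" is the grip in N (left out, the last holds). Time passes only in rows, so rows that do not move let the fingers close. It gives the time, the measured TCP pose, the force and the opening at its end, in the units of the state.
- get_state(): the state, without advancing time (a new reading comes with each control period).
- get_image(name): name is "scene" or "top"; returns a dict with "pixels" (400x640x3 uint8, red, green, blue), "vfov" (degrees; the focal length in pixels is half the picture's height over the tangent of half this angle, whatever the lens; pixels are square), "cx", "cy" (the principal point, pixels), "rvec" (rotation vector, rad) and "tvec" (3), from world to camera coordinates, as OpenCV has them. Camera axes: x right, y down, z forward; pixel columns grow to the right and rows downward; lengths in m; the calibration is good to about 2 mm. A picture is of the moment at which its call begins. There is no depth.
- sign_off(): hands the job in, once; it reports no verdict.
Trained networks look in a picture, given as the dict that the camera call returned (one of the last four; its "shot" number tells which), for a name from the list of things; names that differ only in an ending like _2 or _b are one class to them, and where a whole thing is asked for, a point or a joint stands for the part that bears it (a point fixed in the world has none). Each returns a list of dicts, best first, with "p" (0 to 1); they miss things now and then, are a little off and sometimes report something else, mostly with a low value. They report only what shows in the picture. A call takes as long as a camera call. They do not tell look-alikes from the thing itself.
- masks_of(picture, label): "region" (400x640 bool, what is visible of it) and "xy" ([column, row] in pixels, amid what is visible of it).
The state is a dict: "clock": time; "qpos": joint angles; "qd": joint speeds; "effort": joint torques, N m; "position": TCP position; "ee_rot": TCP orientation; "contact_force": force on the tool from outside, world axes, zero at the start; "moment": the same for the moment, N m; "width": finger opening in m.
Only numpy, scipy, OpenCV 4.12 (cv2) and the standard library are available. Lean on these libraries where they do the work, as an engineer would, in place of code of your own. Each camera call takes 0.05 s, during which the arm holds its last target. There are 200 camera calls.

## Working session

There is one attempt and no reset: what is moved stays moved. The work goes in short steps, Python scripts to look and compute and a tool call to move; the robot and the scene stay as the last step left them, time stands still between calls to the robot, and variables do not carry over. Pictures are saved under pics/ and viewed, about 8 in all and at most 12, crops included, and the job is handed in when it is done.

Besides the shell and the picture viewer there is one more tool, called by a JSON object that holds its "fn" and its "kwargs". play_rows: Moves the arm, as the interface text tells. Its arguments: {"type":"object","properties":{"series":{"type":"array"},"squeeze":{"type":"number"}},"required":["series"]}

```bash
mkdir -p pics; ls
cat > h.py <<'E'
import numpy as np, cv2
from rig import *
def save(im,name,crop=None,s=1):
    p=im["pixels"][...,::-1]
    if crop: x0,y0,x1,y1=crop; p=p[y0:y1,x0:x1]
    cv2.imwrite("pics/"+name,cv2.resize(p,None,fx=s,fy=s,interpolation=cv2.INTER_CUBIC))
def K(im):
    f=200/np.tan(np.radians(im["vfov"])/2); return np.array([[f,0,im["cx"]],[0,f,im["cy"]],[0,0,1.]])
def ray(im,uv):
    R=cv2.Rodrigues(np.array(im["rvec"],float))[0]; t=np.array(im["tvec"],float)
    d=R.T@np.linalg.inv(K(im))@np.array([uv[0],uv[1],1.]); return -R.T@t,d
def atz(im,uv,z):
    c,d=ray(im,uv); return c+d*(z-c[2])/d[2]
def proj(im,P):
    return cv2.projectPoints(np.array(P,float).reshape(-1,3),np.array(im["rvec"],float),np.array(im["tvec"],float),K(im),None)[0].reshape(-1,2)
E
python3 - <<'E'
from h import *
s=get_state(); print(s)
for n in("top","scene"):
    im=get_image(n); save(im,n+"0.png",s=1.25); print(n,im["vfov"],im["tvec"],ray(im,(320,200)))
    for l in("tin_center","short_tin_center","labeller","stop","rod","knob","press_roller","fat_tin"):
        for m in masks_of(im,l)[:3]:
            r=m["region"]; 
            if m["p"]>.2:
                pts=np.argwhere(r)[:,::-1].astype(np.float32); print(l,round(m["p"],2),np.round(m["xy"]),r.sum(),cv2.minAreaRect(pts))
E
```

```text
pics
{'clock': 0.0, 'qpos': array([-1.26300122e+00,  2.76626926e-01,  1.50615785e+00,  2.78092606e-05,
        1.36072901e+00, -1.21020554e-01]), 'qd': array([ 0.00134294,  0.00078065,  0.00038892,  0.00124057, -0.00080354,
       -0.00117928]), 'effort': array([ 1.62283141e-04, -4.16778803e+01, -2.45805985e+01, -8.89424359e-05,
        1.10770273e-02, -6.27133417e-06]), 'position': array([ 0.23891397, -0.52243634,  0.24141166]), 'ee_rot': array([-6.23392352e-04,  8.41364185e-01, -5.40467747e-01, -7.30925309e-04]), 'contact_force': array([ 0.07616435, -0.93653782, -0.8557503 ]), 'moment': array([-0.04832241, -0.0106019 , -0.08390397]), 'width': 0.08519159335974077}
top 52.259296902552684 [0.07838647 0.53005855 0.90119928] (array([0.36612823, 0.07311696, 0.9797299 ]), array([ 0.17212408, -0.01082746, -0.98502939]))
tin_center 0.92 [335. 202.] 1095 ((334.22015380859375, 200.26605224609375), (23.30240249633789, 49.34626388549805), 43.2642936706543)
tin_center 0.64 [257. 208.] 1126 ((259.9499816894531, 210.35000610351562), (23.193105697631836, 49.9217414855957), 8.130102157592773)
tin_ce
[... 1582 characters left out ...]
] 10918 ((178.43923950195312, 188.15469360351562), (125.11958312988281, 123.09186553955078), 21.447736740112305)
rod 0.66 [193. 157.] 577 ((201.2667999267578, 160.39279174804688), (48.47431182861328, 25.6075496673584), 30.699722290039062)
rod 0.54 [180. 195.] 10763 ((178.42782592773438, 188.43704223632812), (124.71709442138672, 122.31112670898438), 21.10483741760254)
knob 0.66 [195. 160.] 565 ((201.57545471191406, 160.3729248046875), (48.9848518371582, 25.956867218017578), 30.699722290039062)
press_roller 0.92 [192. 155.] 563 ((204.44882202148438, 152.5052947998047), (30.458148956298828, 39.341773986816406), 84.0938491821289)
fat_tin 0.88 [289. 275.] 1835 ((289.0, 275.0), (58.0, 36.0), 90.0)
```

View pics/top0.png

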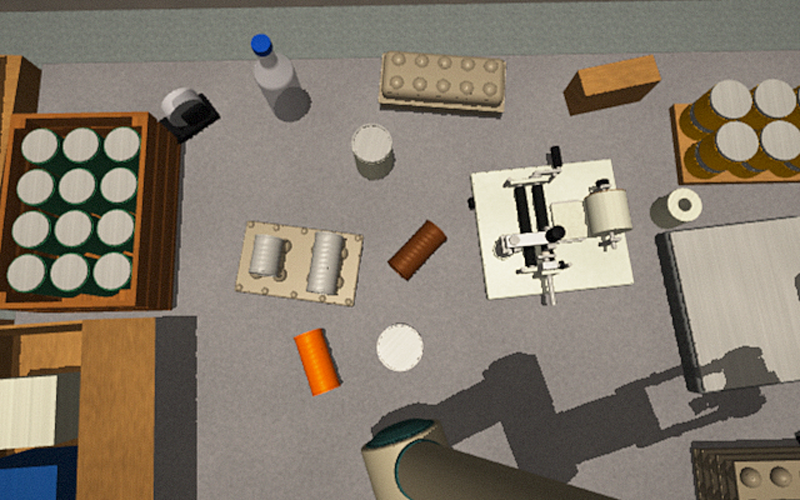

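View pics/scene0.png

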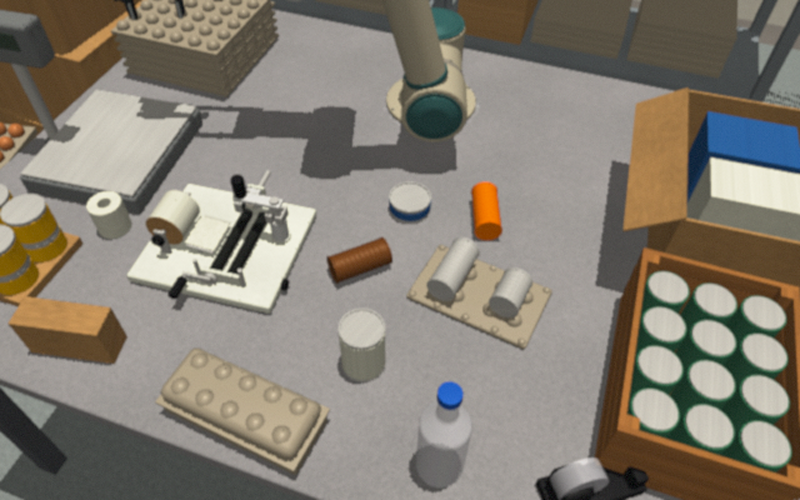

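Top view (800 px wide): the labeller is around (550,230), with the knob at (555,233), post at (508,243) and stop near (548,275). The tray has two bare tins: the long one at (327,262) and the short one at (265,255). The brown (417,250) and orange (317,362) ones are look-alikes. The long bare grey one in the tray is the one meant. I'll crop to confirm.

Run:
```python
from h import *
a=get_image("top");b=get_image("scene")
def c(im,x0,y0,x1,y1,w,h):return cv2.resize(im["pixels"][y0:y1,x0:x1,::-1],(w,h),interpolation=cv2.INTER_CUBIC)
A=c(a,370,120,520,250,750,650)
cv2.imwrite("pics/labtop.png",cv2.resize(A,(690,598)))
B=c(b,95,130,260,255,792,600); cv2.imwrite("pics/labscene.png",B)
T=np.hstack([c(a,180,165,300,255,400,300),c(b,320,180,450,278,400,300)]); cv2.imwrite("pics/tray.png",T)
```

```text
(no output)
```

View pics/labtop.png

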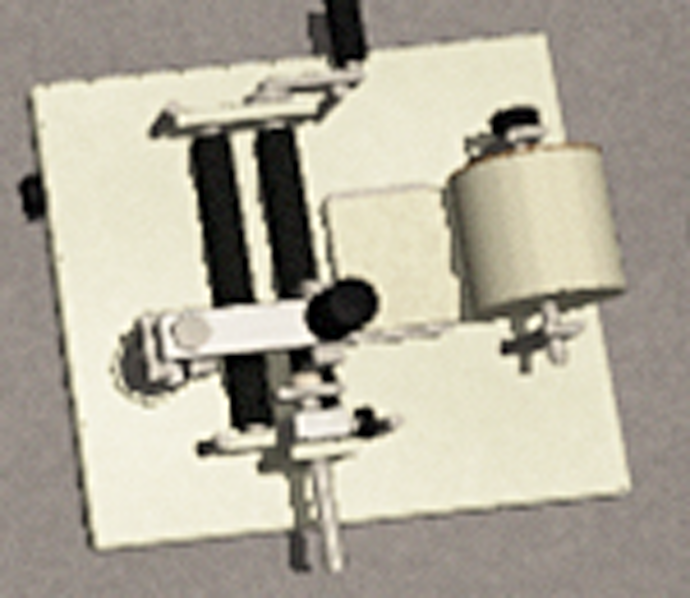

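View pics/labscene.png

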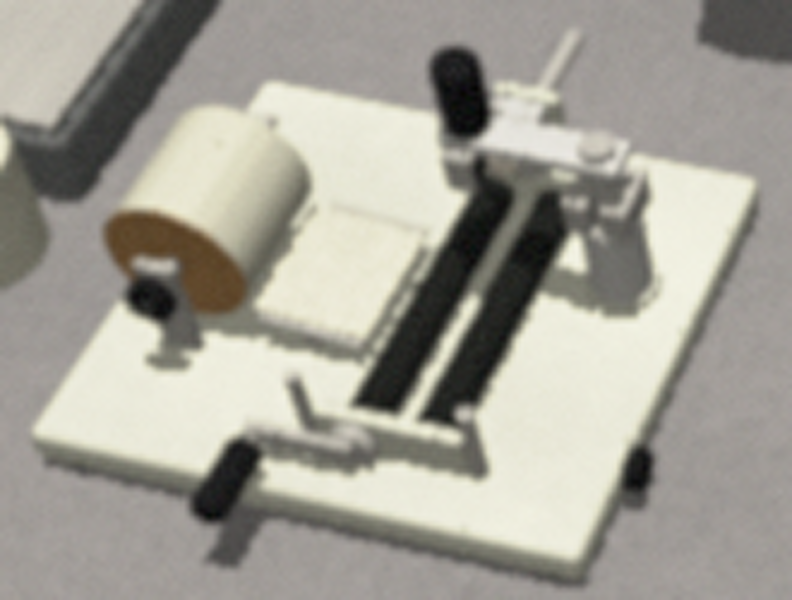

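View pics/tray.png

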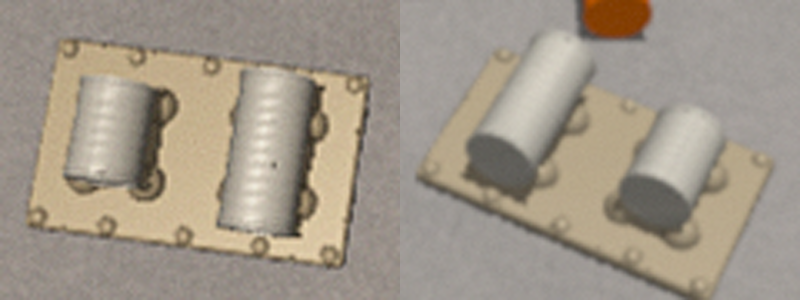

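Tray crop confirms: left in top view is the short tin, right is the longer bare grey tin. Labeller crops show the knob (342,308), post cap (190,332), rollers, stop button (~(315,385)) and its rod tail to (332,570). Fitting poses.

```bash
cat > fit.py <<'E'
from h import *
from scipy.optimize import least_squares
a=get_image("top");b=get_image("scene")
T=lambda x,y:(370+x/4.6,120+y/4.6); S=lambda x,y:(95+x/4.8,130+y/4.8)
# p: x,y,yaw, rollertop, lift, base x0,x1,y0,y1,z , r0,r1 (roller ends)
def pts(p):
    x,y,w,h,l,x0,x1,y0,y1,z,r0,r1=p
    L=[(-.04,.065,.123+l),(-.04,0,.142+l),(r1,.017,h-.006),(r1,-.017,h-.006),(r0,.017,h-.006),
       (x1,y1,z),(x1,y0,z),(x0,y0,z),(x0,y1,z)]
    L=np.array(L); c,s=np.cos(w),np.sin(w)
    return np.c_[x+c*L[:,0]-s*L[:,1], y+s*L[:,0]+c*L[:,1], L[:,2]]
ot=np.array([T(190,330),T(342,308),T(210,138),T(275,131),T(250,425),T(35,87),T(548,37),T(630,490),T(95,548)])
os=np.array([S(600,147),S(463,92),S(440,413),S(375,404),(0,0),S(582,572),S(35,440),S(272,85),S(755,185)])
ms=np.array([1,1,1,1,0,1,1,1,1])[:,None]
def r(p):
    P=pts(p); return np.r_[(proj(a,P)-ot).ravel(),((proj(b,P)-os)*ms).ravel(),(p[3]-.051)/.005,p[4]/.002]
g=atz(a,T(260,290),.05); p0=[g[0],g[1],0,.051,0,-.15,.15,-.2,.1,.012,-.08,.1]
q=least_squares(r,p0,loss="soft_l1"); p=q.x; print(np.round(p,4)); print(np.round(r(p)[:36].reshape(-1,2),1).tolist())
P=pts(p); print("post,knob",P[:2])
x,y,w=p[:3]
R=np.array([[np.cos(w),-np.sin(w)],[np.sin(w),np.cos(w)]])
for n,im,uv in(("button",a,T(315,385)),("collar",a,T(325,420)),("tail",a,T(333,570))): 
    g=atz(im,uv,.074); print(n,R.T@(g[:2]-p[:2]))
# tin
for s_,im,k in (("t",a,(260,210)),("s",b,(362,214)),("short",a,(213,205))):
  for l in("tin_center","short_tin_center"):
    for m in masks_of(im,l):
        if m["p"]>.3 and np.hypot(*(np.array(m["xy"])-k))<12:
            pt=np.argwhere(m["region"])[:,::-1].astype(np.float32); bx=cv2.boxPoints(cv2.minAreaRect(pt)); cc=bx.mean(0)
            g=np.array([atz(im,u,.047) for u in bx]); e=[g[1]-g[0],g[2]-g[1]]; n=[np.linalg.norm(v) for v in e]; v=e[int(np.argmax(n))]
            print(s_,l,m["p"],atz(im,cc,.047),np.round(n,3),"axis",np.arctan2(v[1],v[0]))
m=masks_of(a,"fat_tin")[0]; print("fat",atz(a,m["xy"],.06))
E
python3 fit.py
```

```text
[ 0.5742 -0.1909  0.0844  0.0495  0.0015 -0.1295  0.1181 -0.177   0.1007
  0.0173 -0.0774  0.0726]
[[-1.1, 0.3], [-1.4, 0.1], [0.0, 0.4], [-0.0, 0.4], [0.8, -0.1], [-0.8, 0.3], [-1.2, -0.1], [-0.5, 0.5], [-0.2, 0.2], [-0.1, 0.1], [0.1, 0.1], [-0.6, 0.7], [-1.1, -0.5], [0.0, 0.0], [-1.3, -1.4], [-1.0, -0.1], [-0.9, 0.4], [0.2, 0.1]]
post,knob [[ 0.52885506 -0.12952497  0.12451366]
 [ 0.53433157 -0.19429385  0.14351366]]
button [-0.06467273 -0.00722119]
collar [-0.08231595 -0.00936349]
tail [-0.15486638 -0.00168505]
t tin_center 0.74 [0.5072642  0.20238692 0.047     ] [0.117 0.053] axis -0.1490947669552447
s tin_center 0.75 [0.50624082 0.20183604 0.047     ] [0.147 0.056] axis 2.9730457448139957
short short_tin_center 0.72 [0.52376279 0.31057248 0.047     ] [0.076 0.055] axis -0.14991470795319092
fat [0.7168562  0.11309303 0.06      ]
```

{"fn": "play_rows", "kwargs": {"series": [{"fingers":-1,"dx":25,"dy":27,"turn":0.1},{"fingers":-1,"dx":25,"dy":27,"turn":0.1},{"fingers":-1,"dx":25,"dy":27,"turn":0.1},{"fingers":-1,"dx":25,"dy":27,"turn":0.1},{"fingers":-1,"dx":25,"dy":27,"turn":0.1},{"fingers":-1,"dx":25,"dy":27,"turn":0.1},{"fingers":-1,"dx":25,"dy":27,"turn":0.1},{"fingers":-1,"dx":25,"dy":27,"turn":0.1},{"fingers":-1,"dx":25,"dy":27,"turn":0.1},{"fingers":-1,"dx":25,"dy":27,"turn":0.1},{"fingers":-1,"dx":20,"dy":20,"turn":0.1},{"fingers":-1,"turn":0.05}]}}

```text
invalid input at $.series[0]: expected keys fingers, dx, dy, dz, turn
```

```bash
cat > st.py <<'E'
from h import *
def st():
    s=get_state(); w,x,y,z=s["ee_rot"]
    print("t",round(s["clock"],2),"pos",np.round(s["position"]*1000,1),"yaw",round(np.arctan2(2*(x*y+w*z),1-2*(y*y+z*z)),3),"F",np.round(s["contact_force"],1),"M",np.round(s["moment"],2),"w",round(s["width"]*1000,1),"q6",round(s["qpos"][5],2)); return s
if __name__=="__main__":
    st(); print(tips_ahead() if callable(tips_ahead) else tips_ahead)
E
python3 st.py
```

```text
t 1.45 pos [ 239.1 -523.   242.3] yaw -1.142 F [ 1.2 -0.4  0.8] M [-0.05  0.   -0.  ] w 84.9 q6 -0.12
0.011
```

{"fn": "play_rows", "kwargs": {"series": [{"fingers":-1,"dx":25,"dy":27,"dz":0,"turn":0.1},{"fingers":-1,"dx":25,"dy":27,"dz":0,"turn":0.1},{"fingers":-1,"dx":25,"dy":27,"dz":0,"turn":0.1},{"fingers":-1,"dx":25,"dy":27,"dz":0,"turn":0.1},{"fingers":-1,"dx":25,"dy":27,"dz":0,"turn":0.1},{"fingers":-1,"dx":25,"dy":27,"dz":0,"turn":0.1},{"fingers":-1,"dx":25,"dy":27,"dz":0,"turn":0.1},{"fingers":-1,"dx":25,"dy":27,"dz":0,"turn":0.1},{"fingers":-1,"dx":25,"dy":27,"dz":0,"turn":0.1},{"fingers":-1,"dx":25,"dy":27,"dz":0,"turn":0.1},{"fingers":-1,"dx":20,"dy":20,"dz":0,"turn":0.1},{"fingers":-1,"dx":0,"dy":0,"dz":0,"turn":0.05}]}}

```text
clock: 2.45
position: [0.5175, -0.2216, 0.2428]
ee_rot: [0.001, 1.0, 0.028, 0.005]
contact_force: [0.2, -0.7, 0.6]
width: 0.0853
```

```bash
python3 st.py
```

```text
t 2.45 pos [ 517.5 -221.6  242.8] yaw 0.056 F [ 0.2 -0.7  0.6] M [-0.04 -0.03 -0.06] w 85.3 q6 -0.59
0.011
```

{"fn": "play_rows", "kwargs": {"series": [{"fingers":-1,"dx":12,"dy":20,"dz":0,"turn":0.03},{"fingers":-1,"dx":4,"dy":6,"dz":-30,"turn":0},{"fingers":-1,"dx":0,"dy":0,"dz":-35,"turn":0}]}}

```text
clock: 2.7
position: [0.5412, -0.1946, 0.1842]
ee_rot: [0.006, 0.999, 0.047, 0.013]
contact_force: [-0.0, -0.6, -1.1]
width: 0.0853
```

Run:
```python
from st import *
s=st()
a=get_image("top");b=get_image("scene")
A=cv2.resize(a["pixels"][120:250,370:520,::-1],(400,347));B=cv2.resize(b["pixels"][130-20:245,95:260,::-1],(400,327))
cv2.imwrite("pics/k1.png",np.hstack([A[:327],B]))
```

```text
t 2.7 pos [ 541.2 -194.6  184.2] yaw 0.095 F [-0.  -0.6 -1.1] M [-0.02  0.   -0.02] w 85.3 q6 -0.56
```

View pics/k1.png

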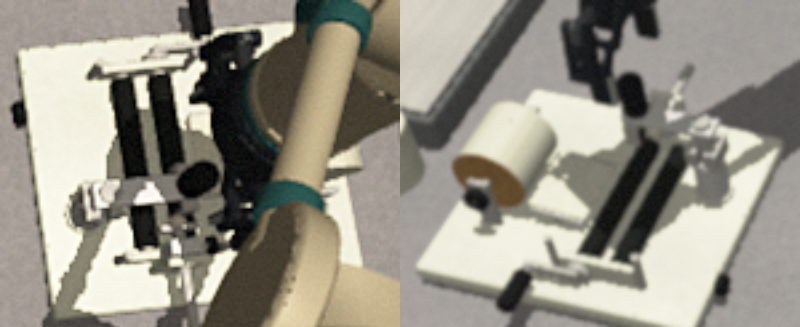

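Run:
```python
from st import *
s=st()
a=get_image("top");b=get_image("scene")
P=np.array([s["position"],s["position"]-[0,0,.011],[.534,-.1955,.163],[.534,-.1955,.121]])
print((proj(a,P)-[370,120])*2.667); print((proj(b,P)-[95,110])*[400/165,327/135]+[400,0])
```

```text
t 2.8 pos [ 536.  -193.3  178.6] yaw 0.093 F [-0.9  0.3 -0.1] M [ 0.04  0.08 -0.01] w 85.6 q6 -0.56
[[207.19643747 167.30591397]
 [202.65548712 170.38647373]
 [203.88280215 174.13304513]
 [187.60169676 184.96202772]]
[[627.22281527  68.70273483]
 [629.4184904   77.59952111]
 [629.216335    79.25270566]
 [637.27902019 111.85479212]]
```

{"fn": "play_rows", "kwargs": {"series": [{"fingers":-1,"dx":-1,"dy":-2,"dz":-20,"turn":0},{"fingers":-1,"dx":0,"dy":0,"dz":-17,"turn":0},{"fingers":-1,"dx":0,"dy":0,"dz":0,"turn":0},{"fingers":-1,"dx":0,"dy":0,"dz":0,"turn":0}]}}

```text
clock: 3.23
position: [0.542, -0.2025, 0.1545]
ee_rot: [0.009, 0.999, 0.045, 0.016]
contact_force: [-0.8, 0.1, 0.3]
width: 0.0858
```

```bash
python3 st.py
```

```text
t 3.23 pos [ 542.  -202.5  154.5] yaw 0.09 F [-0.8  0.1  0.3] M [0.01 0.02 0.  ] w 85.8 q6 -0.57
0.011
```

{"fn": "play_rows", "kwargs": {"series": [{"fingers":-1,"dx":0,"dy":0,"dz":0,"turn":0}]}}

```text
clock: 3.32
position: [0.5427, -0.2034, 0.1564]
ee_rot: [0.01, 0.999, 0.044, 0.018]
contact_force: [0.1, -0.4, 0.1]
width: 0.0856
```

{"fn": "play_rows", "kwargs": {"series": [{"fingers":-1,"dx":0,"dy":0,"dz":0,"turn":0}]}}

```text
clock: 3.4
position: [0.5436, -0.2042, 0.1583]
ee_rot: [0.01, 0.999, 0.044, 0.019]
contact_force: [-0.4, 0.3, -0.6]
width: 0.0853
```

{"fn": "play_rows", "kwargs": {"series": [{"fingers":-1,"dx":-4,"dy":4,"dz":0,"turn":0}]}}

```text
clock: 3.48
position: [0.541, -0.2014, 0.1599]
ee_rot: [0.011, 0.999, 0.044, 0.02]
contact_force: [0.4, 0.1, 0.1]
width: 0.0854
```

{"fn": "play_rows", "kwargs": {"series": [{"fingers":-1,"dx":0,"dy":0,"dz":0,"turn":0}]}}

```text
clock: 3.57
position: [0.5405, -0.2009, 0.161]
ee_rot: [0.011, 0.999, 0.044, 0.021]
contact_force: [-0.0, -0.3, 0.7]
width: 0.0853
```

{"fn": "play_rows", "kwargs": {"series": [{"fingers":-1,"dx":0,"dy":0,"dz":0,"turn":0},{"fingers":-1,"dx":0,"dy":0,"dz":0,"turn":0},{"fingers":-1,"dx":0,"dy":0,"dz":0,"turn":0},{"fingers":-1,"dx":0,"dy":0,"dz":0,"turn":0}]}}

```text
clock: 3.9
position: [0.5408, -0.2008, 0.1629]
ee_rot: [0.012, 0.999, 0.044, 0.022]
contact_force: [-0.0, 0.6, -1.0]
width: 0.0854
```

Run:
```python
from st import *
s=st(); print(s["qpos"],s["qd"],s["ee_rot"])
for i in range(3): get_image("top")
s=st(); print(s["qpos"],s["qd"],s["ee_rot"])
```

```text
t 3.9 pos [ 540.8 -200.8  162.9] yaw 0.088 F [-0.   0.6 -1. ] M [0.   0.05 0.02] w 85.4 q6 -0.56
[-4.76559848e-01  3.08526739e-01  1.66557330e+00  8.81427704e-04
  1.11696102e+00 -5.64720031e-01] [ 0.00419546 -0.00320723 -0.00201872 -0.00074584  0.00126858 -0.00206486] [0.01221902 0.99871775 0.04386878 0.02211517]
t 4.05 pos [ 540.8 -200.8  162.6] yaw 0.088 F [ 0.7  0.5 -0.8] M [-0.03 -0.04  0.04] w 85.6 q6 -0.56
[-4.76643319e-01  3.08896335e-01  1.66569516e+00  8.82986422e-04
  1.11692500e+00 -5.64720294e-01] [-0.00052047  0.00076474 -0.00026871  0.00105651  0.00033452  0.00076491] [0.01210613 0.99872531 0.04382705 0.02191751]
```

{"fn": "play_rows", "kwargs": {"series": [{"fingers":-1,"dx":-7,"dy":5,"dz":0,"turn":0},{"fingers":-1,"dx":-2,"dy":2,"dz":-12,"turn":0}]}}

```text
clock: 4.22
position: [0.533, -0.1945, 0.1522]
ee_rot: [0.013, 0.999, 0.044, 0.024]
contact_force: [-0.4, -0.4, -0.1]
width: 0.0852
```

```bash
cat > w.py <<'E'
from st import *
import sys
for i in range(int(sys.argv[1]) if len(sys.argv)>1 else 2): get_image("top")
s=st(); q=s["qpos"]; print("tiltsum",round(q[1]+q[2]+q[4]-np.pi,3),"q4",round(q[3],3))
E
python3 w.py
```

```text
t 4.32 pos [ 530.9 -193.4  149.1] yaw 0.088 F [-0.  -0.2  0.2] M [-0.01  0.06 -0.04] w 85.8 q6 -0.56
tiltsum -0.047 q4 0.001
```

{"fn": "play_rows", "kwargs": {"series": [{"fingers":-1,"dx":3,"dy":-2,"dz":-10,"turn":0}]}}

```text
clock: 4.4
position: [0.5345, -0.1955, 0.1405]
ee_rot: [0.012, 0.999, 0.044, 0.022]
contact_force: [0.4, -1.5, 1.3]
width: 0.0852
```

```bash
python3 w.py
```

```text
t 4.5 pos [ 533.3 -195.2  137.6] yaw 0.088 F [0.4 0.2 0.2] M [0.04 0.04 0.04] w 85.4 q6 -0.56
tiltsum -0.045 q4 0.001
```

{"fn": "play_rows", "kwargs": {"squeeze": 40, "series": [{"fingers":1,"dx":0,"dy":0,"dz":0,"turn":0},{"fingers":1,"dx":0,"dy":0,"dz":0,"turn":0},{"fingers":1,"dx":0,"dy":0,"dz":0,"turn":0},{"fingers":1,"dx":0,"dy":0,"dz":0,"turn":0},{"fingers":1,"dx":0,"dy":0,"dz":0,"turn":0},{"fingers":1,"dx":0,"dy":0,"dz":0,"turn":0}]}}

```text
clock: 5.0
position: [0.5338, -0.1957, 0.1379]
ee_rot: [0.011, 0.999, 0.044, 0.019]
contact_force: [0.9, 0.5, 0.0]
width: 0.0232
```

```bash
python3 w.py 1
```

```text
t 5.05 pos [ 533.8 -195.7  137.9] yaw 0.088 F [ 0.7 -1.3  1.9] M [-0.09  0.71 -0.  ] w 23.4 q6 -0.56
tiltsum -0.045 q4 0.0
```

{"fn": "play_rows", "kwargs": {"series": [{"fingers":1,"dx":0,"dy":0,"dz":7,"turn":0},{"fingers":1,"dx":0,"dy":0,"dz":8,"turn":0},{"fingers":1,"dx":0,"dy":0,"dz":8,"turn":0},{"fingers":1,"dx":0,"dy":0,"dz":5,"turn":0}]}}

```text
clock: 5.38
position: [0.5325, -0.1951, 0.1608]
ee_rot: [0.009, 0.999, 0.043, 0.016]
contact_force: [4.7, -1.7, -13.2]
width: 0.0232
```

```bash
python3 w.py 2
```

```text
t 5.48 pos [ 532.6 -195.1  161.2] yaw 0.086 F [  3.8  -1.9 -11. ] M [-0.22  0.02 -0.22] w 23.2 q6 -0.56
tiltsum -0.038 q4 0.001
```

{"fn": "play_rows", "kwargs": {"series": [{"fingers":1,"dx":0,"dy":0,"dz":4,"turn":0},{"fingers":1,"dx":-7.1,"dy":-0.2,"dz":1,"turn":-0.11},{"fingers":1,"dx":-7.1,"dy":0.6,"dz":1,"turn":-0.11},{"fingers":1,"dx":-7,"dy":1.4,"dz":1,"turn":-0.11},{"fingers":1,"dx":-6.8,"dy":2.1,"dz":1,"turn":-0.11}]}}

```text
clock: 5.9
position: [0.5039, -0.1903, 0.1654]
ee_rot: [0.01, 0.982, -0.186, 0.012]
contact_force: [4.6, -1.8, -12.3]
width: 0.0232
```

```bash
cat > bar.py <<'E'
from st import *
import sys
for i in range(int(sys.argv[1])): get_image("top")
s=st(); C=np.array([.528,-.1303]); d=s["position"][:2]-C
w,x,y,z=s["ee_rot"]; yaw=np.arctan2(2*(x*y+w*z),1-2*(y*y+z*z))
th=(-1.487-np.arctan2(d[1],d[0]))%(2*np.pi); th=th-2*np.pi if th>3 else th
print("R",np.hypot(*d),"theta",th,"yaw-theta",.086-yaw)
n=int(sys.argv[2]); to=float(sys.argv[3]); 
for t in np.linspace(th,to,n+1)[1:]:
    p=C+.065*np.array([np.cos(-1.487-t),np.sin(-1.487-t)]); print(np.round((p-s["position"][:2])*1000,1),end=" "); s["position"][:2]=p
print("turn",((.086-yaw)-to)/n)
E
python3 bar.py 0 5 0.95
```

```text
t 5.9 pos [ 503.9 -190.3  165.4] yaw -0.374 F [  4.6  -1.8 -12.3] M [ 0.14 -0.13 -0.2 ] w 23.2 q6 -0.1
R 0.06465988459824093 theta 0.4659032831835921 yaw-theta 0.4599243119449966
[-5.8  2.3] [-5.4  3.2] [-5.1  3.7] [-4.7  4.2] [-4.3  4.6] turn -0.09801513761100067
```

{"fn": "play_rows", "kwargs": {"series": [{"fingers":1,"dx":-6.4,"dy":3.0,"dz":1,"turn":-0.11},{"fingers":1,"dx":-6.1,"dy":3.7,"dz":1,"turn":-0.11},{"fingers":1,"dx":-5.6,"dy":4.3,"dz":1,"turn":-0.11},{"fingers":1,"dx":-5.1,"dy":4.9,"dz":1,"turn":-0.11},{"fingers":1,"dx":-4.6,"dy":5.4,"dz":1,"turn":-0.11},{"fingers":1,"dx":-4,"dy":5.9,"dz":0,"turn":-0.11}]}}

```text
clock: 6.4
position: [0.4719, -0.1596, 0.1674]
ee_rot: [0.009, 0.859, -0.511, 0.009]
contact_force: [6.7, -1.1, -12.9]
width: 0.0229
```

```bash
python3 bar.py 0 5 1.68
```

```text
t 6.4 pos [ 471.9 -159.6  167.4] yaw -1.074 F [  6.7  -1.1 -12.9] M [ 0.35 -0.47 -0.19] w 22.9 q6 0.63
R 0.06333231382023817 theta 1.1727565646614324 yaw-theta 1.1598656166408168
[-4.2  5.2] [-2.1  6.2] [-1.5  6.4] [-0.8  6.5] [-0.2  6.6] turn -0.10402687667183663
```

{"fn": "play_rows", "kwargs": {"series": [{"fingers":1,"dx":-3.2,"dy":6,"dz":0,"turn":-0.107},{"fingers":1,"dx":-2.3,"dy":6.5,"dz":0,"turn":-0.107},{"fingers":1,"dx":-1.5,"dy":6.7,"dz":0,"turn":-0.107},{"fingers":1,"dx":-0.8,"dy":6.8,"dz":0,"turn":-0.107},{"fingers":1,"dx":-0.2,"dy":5,"dz":0,"turn":-0.07}]}}

```text
clock: 6.82
position: [0.4663, -0.1262, 0.1666]
ee_rot: [-0.007, -0.696, 0.718, -0.009]
contact_force: [4.9, -4.9, -12.8]
width: 0.0229
```

```bash
python3 bar.py 1 1 1.67
```

```text
t 6.87 pos [ 466.2 -126.4  166.6] yaw -1.603 F [  4.5  -3.6 -13.5] M [ 0.12 -0.44 -0.03] w 23.0 q6 1.22
R 0.06188605730194179 theta 1.7182806279138818 yaw-theta 1.6892384628477708
[-3.2 -2.9] turn 0.019238462847770865
```

{"fn": "play_rows", "kwargs": {"series": [{"fingers":1,"dx":0,"dy":-2,"dz":-4,"turn":0.02},{"fingers":1,"dx":0,"dy":0,"dz":-3,"turn":0},{"fingers":1,"dx":0,"dy":0,"dz":-3,"turn":0}]}}

```text
clock: 7.12
position: [0.466, -0.1277, 0.1574]
ee_rot: [-0.007, -0.703, 0.711, -0.009]
contact_force: [-4.9, -0.3, 20.4]
width: 0.0229
```

```bash
python3 bar.py 1 1 1.67
```

```text
t 7.17 pos [ 466.1 -127.8  157.8] yaw -1.582 F [-0.9 -1.8 -0.1] M [ 0.45  0.35 -0.1 ] w 23.0 q6 1.19
R 0.06192851879801433 theta 1.6945082584342046 yaw-theta 1.6675532880234194
[-3.1 -1.5] turn -0.002446711976580529
```

{"fn": "play_rows", "kwargs": {"series": [{"fingers":-1,"dx":0,"dy":0,"dz":0,"turn":0},{"fingers":-1,"dx":0,"dy":0,"dz":0,"turn":0},{"fingers":-1,"dx":0,"dy":0,"dz":0,"turn":0},{"fingers":-1,"dx":0,"dy":0,"dz":0,"turn":0},{"fingers":-1,"dx":0,"dy":0,"dz":15,"turn":0},{"fingers":-1,"dx":0,"dy":0,"dz":25,"turn":0},{"fingers":-1,"dx":0,"dy":0,"dz":25,"turn":0},{"fingers":-1,"dx":4,"dy":25,"dz":0,"turn":0},{"fingers":-1,"dx":4,"dy":35,"dz":0,"turn":0},{"fingers":-1,"dx":4,"dy":35,"dz":0,"turn":-0.03},{"fingers":-1,"dx":4,"dy":35,"dz":0,"turn":-0.03},{"fingers":-1,"dx":5,"dy":35,"dz":0,"turn":-0.03},{"fingers":-1,"dx":5,"dy":35,"dz":0,"turn":-0.03},{"fingers":-1,"dx":5,"dy":35,"dz":0,"turn":-0.03},{"fingers":-1,"dx":5,"dy":35,"dz":0,"turn":0},{"fingers":-1,"dx":5,"dy":20,"dz":0,"turn":0}]}}

```text
clock: 8.5
position: [0.5098, 0.1684, 0.2355]
ee_rot: [-0.004, -0.642, 0.767, -0.017]
contact_force: [0.4, -0.0, 0.7]
width: 0.0853
```

```bash
python3 w.py 2
python3 - <<'E'
from h import *
a=get_image("top")
cv2.imwrite("pics/l2.png",cv2.resize(a["pixels"][120:250,370:520,::-1],(690,598),interpolation=cv2.INTER_CUBIC))
E
```

```text
t 8.6 pos [510.6 168.3 235.3] yaw -1.746 F [ 0.1 -0.4  0.1] M [ 0.03 -0.03 -0.  ] w 85.1 q6 1.97
tiltsum -0.01 q4 -0.036
```

View pics/l2.png

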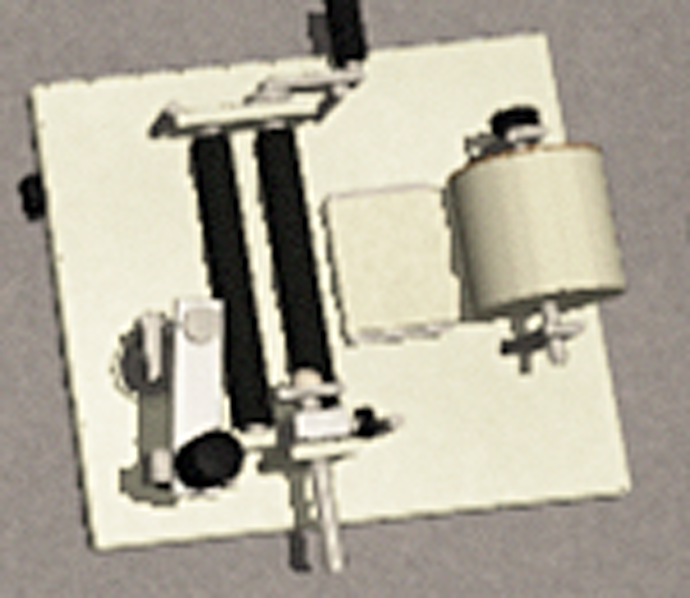

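Bar is parked aside; the stop button sits near (308,375). Now to the tin.

{"fn": "play_rows", "kwargs": {"series": [{"fingers":-1,"dx":-3,"dy":33,"dz":0,"turn":0.01},{"fingers":-1,"dx":-1,"dy":4,"dz":-35,"turn":0},{"fingers":-1,"dx":0,"dy":0,"dz":-35,"turn":0},{"fingers":-1,"dx":0,"dy":0,"dz":-35,"turn":0}]}}

```text
clock: 8.98
position: [0.5129, 0.2024, 0.1371]
ee_rot: [0.005, -0.645, 0.764, -0.025]
contact_force: [0.3, 0.4, 0.3]
width: 0.0854
```

```bash
python3 w.py 2
```

```text
t 9.08 pos [507.3 200.3 132. ] yaw -1.74 F [-1.  -0.1  0. ] M [-0.01  0.08  0.04] w 85.3 q6 2.04
tiltsum -0.012 q4 -0.047
```

{"fn": "play_rows", "kwargs": {"series": [{"fingers":-1,"dx":0,"dy":1,"dz":-25,"turn":0},{"fingers":-1,"dx":0,"dy":1,"dz":-25,"turn":0},{"fingers":-1,"dx":0,"dy":0,"dz":-20,"turn":0}]}}

```text
clock: 9.33
position: [0.5131, 0.2005, 0.0682]
ee_rot: [0.003, -0.644, 0.765, -0.025]
contact_force: [-0.4, -0.2, -0.1]
width: 0.0855
```

```bash
python3 w.py 2
```

```text
t 9.43 pos [510.7 199.7  66.3] yaw -1.744 F [-0.5 -0.6 -0.4] M [0.07 0.02 0.  ] w 85.1 q6 2.05
tiltsum -0.018 q4 -0.054
```

{"fn": "play_rows", "kwargs": {"series": [{"fingers":-1,"dx":-3,"dy":2,"dz":-14,"turn":0.01},{"fingers":-1,"dx":-1,"dy":1,"dz":-10,"turn":0}]}}

```text
clock: 9.6
position: [0.5108, 0.2021, 0.0471]
ee_rot: [0.003, -0.647, 0.762, -0.025]
contact_force: [-0.8, -0.5, -0.2]
width: 0.0856
```

```bash
python3 w.py 2
```

```text
t 9.7 pos [510.9 202.3  46.7] yaw -1.735 F [-0.5  0.3 -0.3] M [-0.03  0.02 -0.01] w 85.5 q6 2.05
tiltsum -0.026 q4 -0.057
```

{"fn": "play_rows", "kwargs": {"series": [{"fingers":-1,"dx":-5,"dy":0,"dz":-5,"turn":0.01}]}}

```text
clock: 9.78
position: [0.5086, 0.2027, 0.0437]
ee_rot: [0.006, -0.65, 0.759, -0.026]
contact_force: [0.7, -0.0, 0.2]
width: 0.0858
```

```bash
python3 w.py 2
```

```text
t 9.88 pos [505.4 202.1  42.2] yaw -1.725 F [-1.   0.4 -0.2] M [-0.02  0.02  0.03] w 85.4 q6 2.04
tiltsum -0.026 q4 -0.058
```

{"fn": "play_rows", "kwargs": {"squeeze": 25, "series": [{"fingers":1,"dx":0,"dy":0,"dz":0,"turn":0},{"fingers":1,"dx":0,"dy":0,"dz":0,"turn":0},{"fingers":1,"dx":0,"dy":0,"dz":0,"turn":0},{"fingers":1,"dx":0,"dy":0,"dz":0,"turn":0}]}}

```text
clock: 10.22
position: [0.5059, 0.2022, 0.0443]
ee_rot: [0.004, -0.651, 0.759, -0.026]
contact_force: [0.8, -0.8, -2.9]
width: 0.0531
```

```bash
python3 w.py 2
```

```text
t 10.32 pos [505.9 202.2  44.2] yaw -1.725 F [ 0.1 -0.5  0.3] M [-0.04  0.09 -0.02] w 52.8 q6 2.04
tiltsum -0.028 q4 -0.058
```

{"fn": "play_rows", "kwargs": {"series": [{"fingers":1,"dx":0,"dy":0,"dz":8,"turn":0},{"fingers":1,"dx":0,"dy":0,"dz":12,"turn":0},{"fingers":1,"dx":0,"dy":0,"dz":20,"turn":0},{"fingers":1,"dx":0,"dy":0,"dz":25,"turn":0},{"fingers":1,"dx":0,"dy":0,"dz":30,"turn":0},{"fingers":1,"dx":0,"dy":0,"dz":30,"turn":0},{"fingers":1,"dx":5,"dy":-10,"dz":30,"turn":0.02},{"fingers":1,"dx":10,"dy":-20,"dz":20,"turn":0.03},{"fingers":1,"dx":10,"dy":-30,"dz":0,"turn":0.03},{"fingers":1,"dx":10,"dy":-35,"dz":0,"turn":0.03},{"fingers":1,"dx":10,"dy":-35,"dz":0,"turn":0.03},{"fingers":1,"dx":10,"dy":-35,"dz":0,"turn":0.03},{"fingers":1,"dx":10,"dy":-35,"dz":0,"turn":0.03},{"fingers":1,"dx":8,"dy":-35,"dz":0,"turn":0.03},{"fingers":1,"dx":5,"dy":-35,"dz":0,"turn":0.02},{"fingers":1,"dx":5,"dy":-25,"dz":0,"turn":0}]}}

```text
clock: 11.65
position: [0.5812, -0.0994, 0.2298]
ee_rot: [-0.004, 0.749, -0.662, 0.022]
contact_force: [0.7, -0.5, -2.7]
width: 0.0532
```

```bash
python3 w.py 2
```

```text
t 11.75 pos [ 582.1 -101.   229.6] yaw -1.453 F [-0.1  0.8 -2.5] M [ 0.03  0.06 -0.  ] w 53.0 q6 1.17
tiltsum -0.044 q4 -0.014
```

{"fn": "play_rows", "kwargs": {"series": [{"fingers":1,"dx":1,"dy":-30,"dz":0,"turn":-0.015},{"fingers":1,"dx":1,"dy":-35,"dz":0,"turn":-0.015},{"fingers":1,"dx":0,"dy":-20,"dz":0,"turn":-0.01}]}}

```text
clock: 12.0
position: [0.5826, -0.183, 0.229]
ee_rot: [-0.005, 0.735, -0.678, 0.019]
contact_force: [0.3, -0.1, -2.1]
width: 0.0527
```

```bash
python3 w.py 3
```

```text
t 12.15 pos [ 582.4 -181.7  228.8] yaw -1.492 F [ 0.9  0.2 -2.9] M [ 0.07  0.04 -0.  ] w 53.3 q6 1.08
tiltsum -0.038 q4 -0.002
```

{"fn": "play_rows", "kwargs": {"series": [{"fingers":1,"dx":0,"dy":-5,"dz":-15,"turn":0},{"fingers":1,"dx":-1,"dy":-3,"dz":-25,"turn":0},{"fingers":1,"dx":-1,"dy":0,"dz":-30,"turn":0},{"fingers":1,"dx":-1,"dy":0,"dz":-30,"turn":0},{"fingers":1,"dx":0,"dy":0,"dz":-15,"turn":0}]}}

```text
clock: 12.57
position: [0.5815, -0.1832, 0.1166]
ee_rot: [-0.009, 0.736, -0.677, 0.022]
contact_force: [-0.0, 0.7, -3.5]
width: 0.0533
```

```bash
python3 w.py 2
```

```text
t 12.67 pos [ 581.  -182.8  116.4] yaw -1.488 F [-0.7  0.  -2.3] M [0.04 0.06 0.04] w 53.1 q6 1.06
tiltsum -0.045 q4 0.004
```

{"fn": "play_rows", "kwargs": {"series": [{"fingers":1,"dx":1,"dy":-8,"dz":-10,"turn":0},{"fingers":1,"dx":0,"dy":-2,"dz":-15,"turn":0}]}}

```text
clock: 12.83
position: [0.5856, -0.1923, 0.0953]
ee_rot: [-0.011, 0.737, -0.675, 0.025]
contact_force: [0.2, -1.0, -2.9]
width: 0.0531
```

```bash
python3 w.py 2
python3 - <<'E'
from h import *
a=get_image("top");b=get_image("scene")
A=cv2.resize(a["pixels"][120:250,370:520,::-1],(400,347));B=cv2.resize(b["pixels"][110:245,95:260,::-1],(400,327))
cv2.imwrite("pics/k3.png",np.hstack([A[:327],B]))
E
```

```text
t 12.93 pos [ 583.5 -191.2   92.9] yaw -1.485 F [-0.5  0.6 -2.3] M [0.01 0.05 0.02] w 53.1 q6 1.05
tiltsum -0.048 q4 0.007
```

View pics/k3.png

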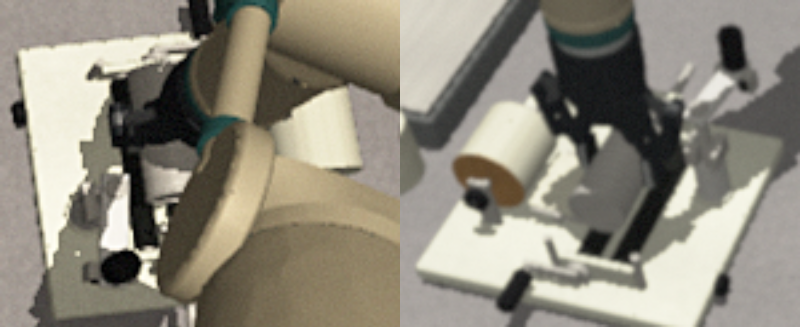

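{"fn": "play_rows", "kwargs": {"series": [{"fingers":1,"dx":-1,"dy":1.5,"dz":-5,"turn":0},{"fingers":1,"dx":-0.5,"dy":0,"dz":-5,"turn":0}]}}

```text
clock: 13.2
position: [0.5852, -0.1909, 0.0875]
ee_rot: [-0.012, 0.737, -0.676, 0.026]
contact_force: [0.0, 0.3, -3.9]
width: 0.0529
```

```bash
python3 w.py 2
```

```text
t 13.3 pos [ 584.6 -190.9   86.6] yaw -1.485 F [-0.6  0.3 -3.2] M [ 0.08  0.02 -0.03] w 53.5 q6 1.05
tiltsum -0.055 q4 0.007
```

{"fn": "play_rows", "kwargs": {"series": [{"fingers":1,"dx":0,"dy":0,"dz":-2,"turn":0},{"fingers":1,"dx":0,"dy":0,"dz":-2,"turn":0}]}}

```text
clock: 13.47
position: [0.585, -0.191, 0.0833]
ee_rot: [-0.011, 0.737, -0.676, 0.026]
contact_force: [-0.6, 0.2, -2.7]
width: 0.0527
```

```bash
python3 w.py 1
```

```text
t 13.52 pos [ 584.9 -191.    82.9] yaw -1.485 F [-0.3  0.2 -3.3] M [0.   0.05 0.03] w 53.1 q6 1.05
tiltsum -0.057 q4 0.007
```

{"fn": "play_rows", "kwargs": {"series": [{"fingers":1,"dx":-0.5,"dy":0.5,"dz":-2,"turn":0},{"fingers":1,"dx":0,"dy":0,"dz":-2,"turn":0},{"fingers":1,"dx":0,"dy":0,"dz":-2,"turn":0}]}}

```text
clock: 13.77
position: [0.5846, -0.1906, 0.0769]
ee_rot: [-0.011, 0.737, -0.676, 0.027]
contact_force: [0.2, 0.3, -2.5]
width: 0.0532
```

```bash
python3 w.py 1
```

```text
t 13.82 pos [ 584.2 -190.4   76.3] yaw -1.485 F [-0.5 -0.3 -3.3] M [0.01 0.06 0.01] w 53.3 q6 1.05
tiltsum -0.056 q4 0.007
```

{"fn": "play_rows", "kwargs": {"series": [{"fingers":1,"dx":0,"dy":0,"dz":-1.5,"turn":0}]}}

```text
clock: 13.9
position: [0.5843, -0.1905, 0.0748]
ee_rot: [-0.011, 0.737, -0.676, 0.026]
contact_force: [0.4, -0.5, -3.3]
width: 0.0531
```

{"fn": "play_rows", "kwargs": {"series": [{"fingers":1,"dx":0,"dy":0,"dz":-1.5,"turn":0}]}}

```text
clock: 13.98
position: [0.5843, -0.1905, 0.073]
ee_rot: [-0.011, 0.737, -0.676, 0.026]
contact_force: [-0.3, 1.0, -2.3]
width: 0.0535
```

{"fn": "play_rows", "kwargs": {"series": [{"fingers":1,"dx":0,"dy":0,"dz":-1.2,"turn":0}]}}

```text
clock: 14.07
position: [0.5843, -0.1905, 0.0716]
ee_rot: [-0.011, 0.737, -0.676, 0.026]
contact_force: [0.8, 0.4, -2.5]
width: 0.0531
```

{"fn": "play_rows", "kwargs": {"series": [{"fingers":1,"dx":0,"dy":0,"dz":-1.2,"turn":0}]}}

```text
clock: 14.15
position: [0.5843, -0.1905, 0.0703]
ee_rot: [-0.011, 0.737, -0.676, 0.026]
contact_force: [0.0, -0.9, -3.0]
width: 0.0538
```

{"fn": "play_rows", "kwargs": {"series": [{"fingers":1,"dx":0,"dy":0,"dz":-1,"turn":0}]}}

```text
clock: 14.23
position: [0.5842, -0.1904, 0.069]
ee_rot: [-0.011, 0.737, -0.676, 0.026]
contact_force: [-0.0, 0.1, -3.4]
width: 0.0531
```

{"fn": "play_rows", "kwargs": {"series": [{"fingers":1,"dx":0,"dy":0,"dz":-1,"turn":0}]}}

```text
clock: 14.32
position: [0.5843, -0.1905, 0.0679]
ee_rot: [-0.011, 0.737, -0.676, 0.026]
contact_force: [0.4, 0.8, -2.2]
width: 0.0531
```

{"fn": "play_rows", "kwargs": {"series": [{"fingers":1,"dx":0,"dy":0,"dz":-1,"turn":0}]}}

```text
clock: 14.4
position: [0.5844, -0.1905, 0.0669]
ee_rot: [-0.011, 0.737, -0.676, 0.026]
contact_force: [-0.2, 0.4, 2.9]
width: 0.0533
```

{"fn": "play_rows", "kwargs": {"series": [{"fingers":1,"dx":0,"dy":0,"dz":-0.8,"turn":0}]}}

```text
clock: 14.48
position: [0.5845, -0.1905, 0.0668]
ee_rot: [-0.011, 0.737, -0.676, 0.026]
contact_force: [-2.8, 0.7, 7.0]
width: 0.0532
```

{"fn": "play_rows", "kwargs": {"series": [{"fingers":1,"dx":0,"dy":0,"dz":0.3,"turn":0}]}}

```text
clock: 14.57
position: [0.5845, -0.1906, 0.0673]
ee_rot: [-0.011, 0.737, -0.676, 0.026]
contact_force: [0.1, 0.7, -2.2]
width: 0.053
```

```bash
python3 w.py 1
```

```text
t 14.62 pos [ 584.7 -190.6   67.4] yaw -1.485 F [ 0.6  0.8 -3.9] M [-0.02  0.08  0.01] w 53.0 q6 1.05
tiltsum -0.057 q4 0.007
```

{"fn": "play_rows", "kwargs": {"series": [{"fingers":1,"dx":0,"dy":0,"dz":-0.6,"turn":0},{"fingers":1,"dx":-1.5,"dy":-0.1,"dz":-0.1,"turn":0},{"fingers":1,"dx":-1.5,"dy":-0.1,"dz":-0.1,"turn":0},{"fingers":1,"dx":-1.5,"dy":-0.1,"dz":-0.1,"turn":0}]}}

```text
clock: 14.95
position: [0.5817, -0.1916, 0.0669]
ee_rot: [-0.012, 0.737, -0.676, 0.028]
contact_force: [0.1, -0.5, -1.5]
width: 0.0531
```

```bash
python3 w.py 1
```

```text
t 15.0 pos [ 581.2 -191.6   66.9] yaw -1.485 F [-0.1 -0.7 -1.3] M [-0.02 -0.    0.05] w 53.0 q6 1.04
tiltsum -0.061 q4 0.007
```

{"fn": "play_rows", "kwargs": {"series": [{"fingers":1,"dx":-0.8,"dy":-0.07,"dz":-0.1,"turn":0},{"fingers":1,"dx":-0.8,"dy":-0.07,"dz":-0.1,"turn":0},{"fingers":1,"dx":-0.8,"dy":-0.07,"dz":-0.1,"turn":0}]}}

```text
clock: 15.25
position: [0.5791, -0.1923, 0.0667]
ee_rot: [-0.012, 0.737, -0.676, 0.029]
contact_force: [1.8, 0.1, -1.6]
width: 0.0531
```

```bash
python3 w.py 0
```

```text
t 15.25 pos [ 579.1 -192.3   66.7] yaw -1.485 F [ 1.8  0.1 -1.6] M [-0.02 -0.01  0.04] w 53.1 q6 1.04
tiltsum -0.062 q4 0.007
```

{"fn": "play_rows", "kwargs": {"series": [{"fingers":1,"dx":-0.7,"dy":0.05,"dz":-0.1,"turn":0},{"fingers":1,"dx":-0.7,"dy":0.05,"dz":-0.1,"turn":0},{"fingers":1,"dx":-0.7,"dy":0.05,"dz":-0.1,"turn":0},{"fingers":1,"dx":-0.7,"dy":0.05,"dz":-0.1,"turn":0}]}}

```text
clock: 15.58
position: [0.5767, -0.1925, 0.0667]
ee_rot: [-0.012, 0.736, -0.676, 0.03]
contact_force: [0.8, -1.2, -0.6]
width: 0.053
```

{"fn": "play_rows", "kwargs": {"series": [{"fingers":1,"dx":-0.7,"dy":0.05,"dz":-0.1,"turn":0},{"fingers":1,"dx":-0.7,"dy":0.05,"dz":-0.1,"turn":0},{"fingers":1,"dx":-0.7,"dy":0.05,"dz":-0.1,"turn":0},{"fingers":1,"dx":-0.7,"dy":0.05,"dz":-0.1,"turn":0}]}}

```text
clock: 15.92
position: [0.5743, -0.1927, 0.0667]
ee_rot: [-0.013, 0.737, -0.676, 0.031]
contact_force: [1.2, -1.3, -1.4]
width: 0.0532
```

{"fn": "play_rows", "kwargs": {"series": [{"fingers":1,"dx":-0.7,"dy":0.05,"dz":-0.1,"turn":0},{"fingers":1,"dx":-0.7,"dy":0.05,"dz":-0.1,"turn":0}]}}

```text
clock: 16.08
position: [0.5731, -0.1927, 0.0667]
ee_rot: [-0.013, 0.737, -0.676, 0.031]
contact_force: [1.7, -0.2, -0.8]
width: 0.0533
```

{"fn": "play_rows", "kwargs": {"series": [{"fingers":1,"dx":-0.7,"dy":0,"dz":-0.1,"turn":0},{"fingers":1,"dx":-0.7,"dy":0,"dz":-0.1,"turn":0},{"fingers":1,"dx":-0.7,"dy":0,"dz":-0.1,"turn":0},{"fingers":1,"dx":-0.7,"dy":0,"dz":-0.1,"turn":0}]}}

```text
clock: 16.42
position: [0.5717, -0.193, 0.0669]
ee_rot: [-0.014, 0.736, -0.676, 0.033]
contact_force: [4.4, 0.4, -2.1]
width: 0.0533
```

{"fn": "play_rows", "kwargs": {"series": [{"fingers":1,"dx":-0.7,"dy":0,"dz":-0.1,"turn":0},{"fingers":1,"dx":-0.7,"dy":0,"dz":-0.1,"turn":0},{"fingers":1,"dx":-0.7,"dy":0,"dz":-0.1,"turn":0}]}}

```text
clock: 16.67
position: [0.5717, -0.193, 0.0671]
ee_rot: [-0.015, 0.736, -0.676, 0.035]
contact_force: [4.2, -0.2, -1.7]
width: 0.0528
```

{"fn": "play_rows", "kwargs": {"series": [{"fingers":1,"dx":-0.7,"dy":0,"dz":-0.1,"turn":0},{"fingers":1,"dx":-0.7,"dy":0,"dz":-0.1,"turn":0}]}}

```text
clock: 16.83
position: [0.5717, -0.193, 0.0671]
ee_rot: [-0.016, 0.736, -0.676, 0.036]
contact_force: [5.7, 1.3, -2.0]
width: 0.053
```

{"fn": "play_rows", "kwargs": {"series": [{"fingers":1,"dx":-0.2,"dy":0,"dz":-0.4,"turn":0},{"fingers":-0.5,"dx":-0.1,"dy":0,"dz":0,"turn":0},{"fingers":-0.5,"dx":0,"dy":0,"dz":0,"turn":0},{"fingers":-0.5,"dx":0,"dy":0,"dz":0,"turn":0},{"fingers":-0.5,"dx":0,"dy":0,"dz":0,"turn":0}]}}

```text
clock: 17.25
position: [0.566, -0.1918, 0.0657]
ee_rot: [-0.013, 0.736, -0.676, 0.031]
contact_force: [-0.2, 0.8, 0.4]
width: 0.0638
```

```bash
python3 w.py 1
```

```text
t 17.3 pos [ 565.9 -191.7   65.6] yaw -1.486 F [-0.3  0.6  0. ] M [ 0.02  0.06 -0.02] w 64.0 q6 1.03
tiltsum -0.067 q4 0.01
```

{"fn": "play_rows", "kwargs": {"series": [{"fingers":-0.5,"dx":0,"dy":0,"dz":10,"turn":0},{"fingers":-0.5,"dx":0,"dy":0,"dz":15,"turn":0},{"fingers":-0.5,"dx":0,"dy":0,"dz":25,"turn":0},{"fingers":-0.5,"dx":0,"dy":0,"dz":30,"turn":0},{"fingers":-1,"dx":0,"dy":0,"dz":30,"turn":0},{"fingers":-1,"dx":0,"dy":0,"dz":35,"turn":0},{"fingers":-1,"dx":0,"dy":0,"dz":30,"turn":0}]}}

```text
clock: 17.88
position: [0.5582, -0.1887, 0.2425]
ee_rot: [-0.01, 0.736, -0.676, 0.021]
contact_force: [1.3, -0.1, -1.0]
width: 0.0857
```

{"fn": "play_rows", "kwargs": {"series": [{"fingers":-1,"dx":-20,"dy":15,"dz":0,"turn":-0.02},{"fingers":-1,"dx":-30,"dy":20,"dz":0,"turn":-0.03},{"fingers":-1,"dx":-30,"dy":20,"dz":0,"turn":-0.03},{"fingers":-1,"dx":-15,"dy":8,"dz":0,"turn":-0.02}]}}

```text
clock: 18.22
position: [0.4675, -0.1287, 0.2553]
ee_rot: [0.012, -0.699, 0.714, -0.033]
contact_force: [-0.0, 0.4, -0.5]
width: 0.0853
```

```bash
python3 w.py 2
python3 - <<'E'
from h import *
a=get_image("top");b=get_image("scene")
A=cv2.resize(a["pixels"][120:250,370:520,::-1],(400,347));B=cv2.resize(b["pixels"][110:245,95:260,::-1],(400,327))
cv2.imwrite("pics/k4.png",np.hstack([A[:327],B]))
E
```

```text
t 18.32 pos [ 468.1 -129.2  255.7] yaw -1.592 F [ 0.7  0.6 -0.3] M [ 0.02  0.01 -0.06] w 85.4 q6 1.18
tiltsum -0.072 q4 -0.003
```

View pics/k4.png

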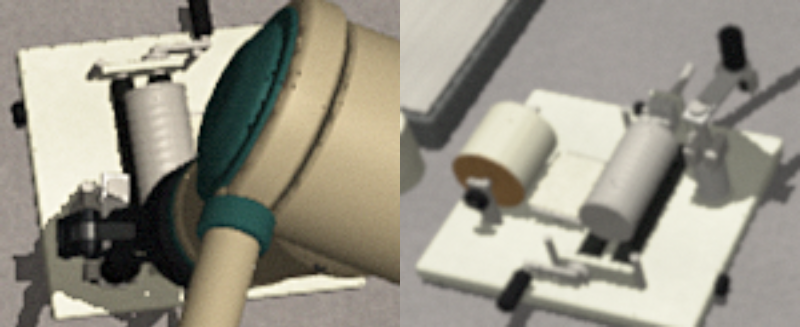

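{"fn": "play_rows", "kwargs": {"series": [{"fingers":-1,"dx":-2,"dy":1,"dz":-20,"turn":0},{"fingers":-1,"dx":-1,"dy":0,"dz":-25,"turn":0},{"fingers":-1,"dx":-1,"dy":0,"dz":-15,"turn":0}]}}

```text
clock: 18.67
position: [0.4742, -0.134, 0.1989]
ee_rot: [0.015, -0.699, 0.713, -0.043]
contact_force: [-0.7, 0.3, 0.0]
width: 0.0855
```

```bash
python3 w.py 2
```

```text
t 18.77 pos [ 472.9 -133.4  197.8] yaw -1.593 F [ 0.4 -0.   0.7] M [0.01 0.04 0.04] w 85.4 q6 1.18
tiltsum -0.085 q4 -0.004
```

{"fn": "play_rows", "kwargs": {"series": [{"fingers":-1,"dx":-6,"dy":5,"dz":-15,"turn":0},{"fingers":-1,"dx":-2,"dy":2,"dz":-15,"turn":0}]}}

```text
clock: 18.93
position: [0.4698, -0.1292, 0.1704]
ee_rot: [0.016, -0.699, 0.714, -0.044]
contact_force: [0.1, 0.7, -0.7]
width: 0.0859
```

```bash
python3 w.py 2
```

```text
t 19.03 pos [ 469.  -128.9  169.2] yaw -1.593 F [-0.6 -0.2  0.2] M [-0.01  0.07  0.01] w 85.8 q6 1.19
tiltsum -0.09 q4 -0.005
```

{"fn": "play_rows", "kwargs": {"series": [{"fingers":-1,"dx":-5,"dy":1,"dz":-9,"turn":0.01}]}}

```text
clock: 19.12
position: [0.4672, -0.1293, 0.1623]
ee_rot: [0.016, -0.703, 0.71, -0.045]
contact_force: [1.0, -1.0, 0.3]
width: 0.0855
```

```bash
python3 w.py 2
```

```text
t 19.22 pos [ 463.4 -127.9  159.8] yaw -1.583 F [ 0.8 -0.5 -0.1] M [ 0.01  0.07 -0.07] w 85.6 q6 1.17
tiltsum -0.088 q4 -0.004
```

{"fn": "play_rows", "kwargs": {"squeeze": 40, "series": [{"fingers":1,"dx":0,"dy":0,"dz":0,"turn":0},{"fingers":1,"dx":0,"dy":0,"dz":0,"turn":0},{"fingers":1,"dx":0,"dy":0,"dz":0,"turn":0},{"fingers":1,"dx":0,"dy":0,"dz":0,"turn":0},{"fingers":1,"dx":0,"dy":0,"dz":0,"turn":0},{"fingers":1,"dx":0,"dy":0,"dz":0,"turn":0}]}}

```text
clock: 19.72
position: [0.4655, -0.1285, 0.1627]
ee_rot: [0.016, -0.702, 0.71, -0.044]
contact_force: [0.3, 1.4, -1.7]
width: 0.0231
```

```bash
python3 w.py 1
```

```text
t 19.77 pos [ 465.5 -128.5  162.6] yaw -1.584 F [0.3 1.2 1.3] M [0.81 0.02 0.13] w 22.8 q6 1.17
tiltsum -0.093 q4 -0.002
```

```bash
sed -i 's/\.528,-\.1303/.528,-.1300/; s/\.065\*/.0625*/' bar.py; python3 bar.py 0 16 0.0
```

```text
t 19.77 pos [ 465.5 -128.5  162.6] yaw -1.584 F [0.3 1.2 1.3] M [0.81 0.02 0.13] w 22.8 q6 1.17
R 0.06255809171496021 theta 1.678231545447737 yaw-theta 1.6700727214141537
[ 0.2 -6.6] [ 0.9 -6.5] [ 1.5 -6.4] [ 2.2 -6.2] [ 2.8 -5.9] [ 3.4 -5.6] [ 4.  -5.2] [ 4.5 -4.7] [ 5.  -4.2] [ 5.4 -3.7] [ 5.8 -3.1] [ 6.1 -2.5] [ 6.3 -1.8] [ 6.4 -1.2] [ 6.5 -0.5] [6.5 0.2] turn 0.10437954508838461
```

{"fn": "play_rows", "kwargs": {"series": [{"fingers":1,"dx":0,"dy":0,"dz":4,"turn":0},{"fingers":1,"dx":0,"dy":0,"dz":4,"turn":0},{"fingers":1,"dx":0,"dy":0,"dz":2,"turn":0}]}}

```text
clock: 20.02
position: [0.4654, -0.128, 0.1696]
ee_rot: [0.017, -0.702, 0.711, -0.042]
contact_force: [3.9, -1.6, -13.8]
width: 0.0229
```

```bash
python3 w.py 1
```

```text
t 20.07 pos [ 465.5 -128.1  169.8] yaw -1.585 F [  3.9  -2.9 -12.1] M [ 0.41 -0.5  -0.1 ] w 22.9 q6 1.17
tiltsum -0.09 q4 -0.001
```

{"fn": "play_rows", "kwargs": {"series": [{"fingers":1,"dx":0.2,"dy":-6.7,"dz":0.5,"turn":0.105},{"fingers":1,"dx":0.9,"dy":-6.7,"dz":0.5,"turn":0.105},{"fingers":1,"dx":1.5,"dy":-6.6,"dz":0.5,"turn":0.105},{"fingers":1,"dx":2.2,"dy":-6.4,"dz":0.5,"turn":0.105},{"fingers":1,"dx":2.8,"dy":-6.1,"dz":0.5,"turn":0.105},{"fingers":1,"dx":3.4,"dy":-5.8,"dz":0.5,"turn":0.105}]}}

```text
clock: 20.57
position: [0.4755, -0.1674, 0.1689]
ee_rot: [-0.028, 0.893, -0.447, 0.033]
contact_force: [5.7, -1.3, -12.5]
width: 0.0228
```

```bash
python3 bar.py 0 10 0.0
```

```text
t 20.57 pos [ 475.5 -167.4  168.9] yaw -0.93 F [  5.7  -1.3 -12.5] M [ 0.34 -0.49 -0.29] w 22.8 q6 0.38
R 0.06448301330726146 theta 1.0360700291311953 yaw-theta 1.0155659076637484
[ 5.6 -3.9] [ 4.5 -4.6] [ 5.  -4.1] [ 5.4 -3.6] [ 5.7 -3. ] [ 6.  -2.4] [ 6.2 -1.8] [ 6.4 -1.1] [ 6.5 -0.5] [6.5 0.2] turn 0.10155659076637484
```

{"fn": "play_rows", "kwargs": {"series": [{"fingers":1,"dx":4.4,"dy":-4.9,"dz":0.7,"turn":0.105},{"fingers":1,"dx":4.8,"dy":-4.5,"dz":0.7,"turn":0.105},{"fingers":1,"dx":5.2,"dy":-4,"dz":0.7,"turn":0.105},{"fingers":1,"dx":5.6,"dy":-3.5,"dz":0.7,"turn":0.105},{"fingers":1,"dx":5.9,"dy":-3,"dz":0.7,"turn":0.105},{"fingers":1,"dx":6.2,"dy":-2.3,"dz":0.7,"turn":0.105}]}}

```text
clock: 21.07
position: [0.5076, -0.1927, 0.1681]
ee_rot: [-0.037, 0.99, -0.136, 0.02]
contact_force: [4.2, -0.3, -11.2]
width: 0.0232
```

```bash
python3 bar.py 0 4 0.0
```

```text
t 21.07 pos [ 507.6 -192.7  168.1] yaw -0.274 F [  4.2  -0.3 -11.2] M [-0.   -0.42 -0.39] w 23.2 q6 -0.31
R 0.06594375760790033 theta 0.39835542010270353 yaw-theta 0.360483560198275
[7.1 1.6] [ 6.1 -1. ] [ 6.2 -0.4] [6.2 0.2] turn 0.09012089004956875
```

{"fn": "play_rows", "kwargs": {"series": [{"fingers":1,"dx":6.4,"dy":-1.8,"dz":0.7,"turn":0.1},{"fingers":1,"dx":6.6,"dy":-1.2,"dz":0.7,"turn":0.1},{"fingers":1,"dx":6.6,"dy":-0.4,"dz":0.7,"turn":0.1},{"fingers":1,"dx":6.0,"dy":0.3,"dz":0.3,"turn":0.06}]}}

```text
clock: 21.4
position: [0.5325, -0.1963, 0.1659]
ee_rot: [-0.041, 0.998, 0.052, 0.008]
contact_force: [-1.1, -1.2, -10.9]
width: 0.0231
```

```bash
python3 bar.py 1 1 0.0; python3 w.py 0
```

```text
t 21.45 pos [ 533.  -196.4  165.4] yaw 0.105 F [ -1.6  -0.4 -11.8] M [-0.25  0.13  0.15] w 22.2 q6 -0.66
R 0.06655706048765436 theta 0.008632806093054946 yaw-theta -0.018798821806138746
[0.2 4.1] turn -0.018798821806138746
t 21.45 pos [ 533.  -196.4  165.4] yaw 0.105 F [ -1.6  -0.4 -11.8] M [-0.25  0.13  0.15] w 22.2 q6 -0.66
tiltsum 0.033 q4 0.083
```

{"fn": "play_rows", "kwargs": {"series": [{"fingers":1,"dx":0.6,"dy":0,"dz":-1.5,"turn":-0.01},{"fingers":1,"dx":0,"dy":0,"dz":-1.5,"turn":0},{"fingers":1,"dx":0,"dy":0,"dz":-1.5,"turn":0},{"fingers":1,"dx":0,"dy":0,"dz":-1.5,"turn":0}]}}

```text
clock: 21.78
position: [0.5316, -0.1964, 0.1571]
ee_rot: [-0.041, 0.998, 0.045, 0.005]
contact_force: [2.5, -0.1, -8.9]
width: 0.023
```

```bash
python3 w.py 1
```

```text
t 21.83 pos [ 531.5 -196.3  156.9] yaw 0.09 F [ 1.6 -0.  -9.8] M [-0.24 -0.21 -0.16] w 22.9 q6 -0.65
tiltsum 0.037 q4 0.081
```

{"fn": "play_rows", "kwargs": {"series": [{"fingers":1,"dx":1,"dy":0,"dz":-1.3,"turn":0},{"fingers":1,"dx":0.5,"dy":0,"dz":-1.3,"turn":0},{"fingers":1,"dx":0.3,"dy":0,"dz":-1.3,"turn":0}]}}

```text
clock: 22.08
position: [0.5319, -0.1964, 0.1533]
ee_rot: [-0.041, 0.998, 0.045, 0.005]
contact_force: [0.5, 0.1, -7.7]
width: 0.0229
```

```bash
python3 w.py 1
```

```text
t 22.13 pos [ 531.9 -196.3  153. ] yaw 0.09 F [-0.1 -1.7 -9.5] M [-0.26 -0.   -0.  ] w 22.8 q6 -0.64
tiltsum 0.038 q4 0.08
```

{"fn": "play_rows", "kwargs": {"series": [{"fingers":1,"dx":0.5,"dy":0,"dz":-1.2,"turn":0},{"fingers":1,"dx":0.5,"dy":0,"dz":-1.2,"turn":0}]}}

```text
clock: 22.3
position: [0.5321, -0.1964, 0.1507]
ee_rot: [-0.041, 0.998, 0.045, 0.004]
contact_force: [-1.5, 0.4, -8.1]
width: 0.0232
```

{"fn": "play_rows", "kwargs": {"series": [{"fingers":1,"dx":0.3,"dy":0,"dz":-1,"turn":0}]}}

```text
clock: 22.38
position: [0.5322, -0.1964, 0.1497]
ee_rot: [-0.041, 0.998, 0.045, 0.004]
contact_force: [-0.9, -0.3, -7.3]
width: 0.0226
```

{"fn": "play_rows", "kwargs": {"series": [{"fingers":1,"dx":0.3,"dy":0,"dz":-0.8,"turn":0}]}}

```text
clock: 22.47
position: [0.5322, -0.1964, 0.1489]
ee_rot: [-0.041, 0.998, 0.046, 0.003]
contact_force: [-1.2, -0.6, -7.6]
width: 0.0229
```

{"fn": "play_rows", "kwargs": {"series": [{"fingers":1,"dx":0.2,"dy":0,"dz":-0.7,"turn":0}]}}

```text
clock: 22.55
position: [0.5323, -0.1964, 0.1481]
ee_rot: [-0.041, 0.998, 0.046, 0.003]
contact_force: [-1.2, -1.5, -7.9]
width: 0.0224
```

{"fn": "play_rows", "kwargs": {"series": [{"fingers":1,"dx":0.2,"dy":0,"dz":-0.6,"turn":0}]}}

```text
clock: 22.63
position: [0.5323, -0.1964, 0.1475]
ee_rot: [-0.041, 0.998, 0.046, 0.003]
contact_force: [-2.2, -0.6, -7.7]
width: 0.0224
```

{"fn": "play_rows", "kwargs": {"series": [{"fingers":1,"dx":0.2,"dy":0,"dz":-0.5,"turn":0}]}}

```text
clock: 22.72
position: [0.5324, -0.1964, 0.1469]
ee_rot: [-0.041, 0.998, 0.046, 0.003]
contact_force: [-2.3, -1.1, -6.7]
width: 0.0228
```

{"fn": "play_rows", "kwargs": {"series": [{"fingers":1,"dx":0,"dy":0,"dz":-0.5,"turn":0}]}}

```text
clock: 22.8
position: [0.5324, -0.1964, 0.1464]
ee_rot: [-0.041, 0.998, 0.046, 0.003]
contact_force: [-1.0, -0.4, -7.3]
width: 0.0227
```

{"fn": "play_rows", "kwargs": {"series": [{"fingers":1,"dx":0,"dy":0,"dz":-0.5,"turn":0}]}}

```text
clock: 22.88
position: [0.5324, -0.1964, 0.1459]
ee_rot: [-0.041, 0.998, 0.046, 0.003]
contact_force: [-2.3, -0.4, -6.9]
width: 0.0229
```

{"fn": "play_rows", "kwargs": {"series": [{"fingers":1,"dx":0,"dy":0,"dz":-0.4,"turn":0}]}}

```text
clock: 22.97
position: [0.5324, -0.1964, 0.1455]
ee_rot: [-0.041, 0.998, 0.046, 0.003]
contact_force: [-2.9, -0.9, -6.8]
width: 0.0234
```

{"fn": "play_rows", "kwargs": {"series": [{"fingers":1,"dx":0,"dy":0,"dz":-0.5,"turn":0}]}}

```text
clock: 23.05
position: [0.5324, -0.1964, 0.145]
ee_rot: [-0.041, 0.998, 0.046, 0.003]
contact_force: [-2.8, -0.4, -6.2]
width: 0.0229
```

{"fn": "play_rows", "kwargs": {"series": [{"fingers":1,"dx":0,"dy":0,"dz":-0.5,"turn":0}]}}

```text
clock: 23.13
position: [0.5324, -0.1964, 0.1449]
ee_rot: [-0.041, 0.998, 0.046, 0.003]
contact_force: [-2.8, -0.9, -2.7]
width: 0.0227
```

{"fn": "play_rows", "kwargs": {"series": [{"fingers":1,"dx":0,"dy":0,"dz":-0.4,"turn":0}]}}

```text
clock: 23.22
position: [0.5324, -0.1964, 0.1449]
ee_rot: [-0.041, 0.998, 0.046, 0.003]
contact_force: [-1.9, -0.8, -4.4]
width: 0.0227
```

{"fn": "play_rows", "kwargs": {"series": [{"fingers":1,"dx":0,"dy":0,"dz":-0.6,"turn":0}]}}

```text
clock: 23.3
position: [0.5324, -0.1964, 0.1448]
ee_rot: [-0.041, 0.998, 0.046, 0.003]
contact_force: [-2.5, -0.6, -0.6]
width: 0.023
```

{"fn": "play_rows", "kwargs": {"series": [{"fingers":1,"dx":0,"dy":0,"dz":-0.6,"turn":0}]}}

```text
clock: 23.38
position: [0.5324, -0.1964, 0.1448]
ee_rot: [-0.041, 0.998, 0.046, 0.003]
contact_force: [-2.8, -0.4, -0.7]
width: 0.0227
```

```bash
python3 w.py 0
```

```text
t 23.38 pos [ 532.4 -196.4  144.8] yaw 0.092 F [-2.8 -0.4 -0.7] M [-0.09  0.43  0.11] w 22.7 q6 -0.64
tiltsum 0.039 q4 0.078
```

{"fn": "play_rows", "kwargs": {"series": [{"fingers":-1,"dx":0,"dy":0,"dz":0,"turn":0},{"fingers":-1,"dx":0,"dy":0,"dz":0.3,"turn":0},{"fingers":-1,"dx":0,"dy":0,"dz":0.3,"turn":0},{"fingers":-1,"dx":0,"dy":0,"dz":0.5,"turn":0},{"fingers":-1,"dx":0,"dy":0,"dz":5,"turn":0},{"fingers":-1,"dx":0,"dy":0,"dz":15,"turn":0},{"fingers":-1,"dx":0,"dy":0,"dz":25,"turn":0},{"fingers":-1,"dx":0,"dy":0,"dz":30,"turn":0},{"fingers":-1,"dx":-10,"dy":-10,"dz":20,"turn":0},{"fingers":-1,"dx":-30,"dy":-20,"dz":0,"turn":0},{"fingers":-1,"dx":-35,"dy":-20,"dz":0,"turn":0},{"fingers":-1,"dx":-35,"dy":-20,"dz":0,"turn":0},{"fingers":-1,"dx":-35,"dy":-20,"dz":0,"turn":0},{"fingers":-1,"dx":-30,"dy":-30,"dz":0,"turn":0},{"fingers":-1,"dx":-20,"dy":-30,"dz":0,"turn":0}]}}

```text
clock: 24.63
position: [0.3452, -0.3457, 0.2572]
ee_rot: [-0.035, 0.998, 0.052, 0.018]
contact_force: [1.2, -0.7, -0.3]
width: 0.0852
```

```bash
python3 w.py 1
python3 - <<'E'
from h import *
a=get_image("top");b=get_image("scene")
A=cv2.resize(a["pixels"][120:250,370:520,::-1],(400,347));B=cv2.resize(b["pixels"][110:245,95:260,::-1],(400,347))
T=np.hstack([A,B])
A=cv2.resize(a["pixels"][80:280,170:490,::-1],(400,250));B=cv2.resize(b["pixels"][130:330,200:520,::-1],(400,250))
cv2.imwrite("pics/fin.png",np.vstack([T,np.hstack([A,B])]))
# predicted tin outlines
w=.084;R=np.array([[np.cos(w),-np.sin(w)],[np.sin(w),np.cos(w)]])
E2=[np.r_[R@np.array([x,0])+[.5737,-.1904],.097] for x in(.053,-.057)]
print((proj(a,E2)-[370,120])*2.667,(proj(b,E2)-[95,110])*[2.424,2.57]+[400,0])
for l in("stop","tin_center","knob"):
  for im in(a,b):
    print(l,[(round(m["p"],2),np.round(m["xy"]).tolist()) for m in masks_of(im,l)[:3]])
E
```

```text
t 24.68 pos [ 342.2 -352.5  257.1] yaw 0.099 F [-2.3 -4.1  0.2] M [-0.18  0.12 -0.04] w 85.9 q6 -1.1
tiltsum 0.038 q4 0.061
[[159.72158625  83.20792893]
 [180.08476655 211.04567302]] [[601.99160312 213.89366763]
 [650.51762034 124.88497258]]
stop [(0.7, [442.0, 226.0])]
stop [(0.62, [215.0, 141.0]), (0.26, [195.0, 158.0])]
tin_center [(0.93, [334.0, 199.0]), (0.88, [431.0, 169.0]), (0.72, [254.0, 289.0])]
tin_center [(0.97, [390.0, 164.0]), (0.96, [286.0, 206.0]), (0.78, [190.0, 187.0])]
knob [(0.77, [431.0, 190.0])]
knob [(0.6, [196.0, 158.0])]
```

View pics/fin.png

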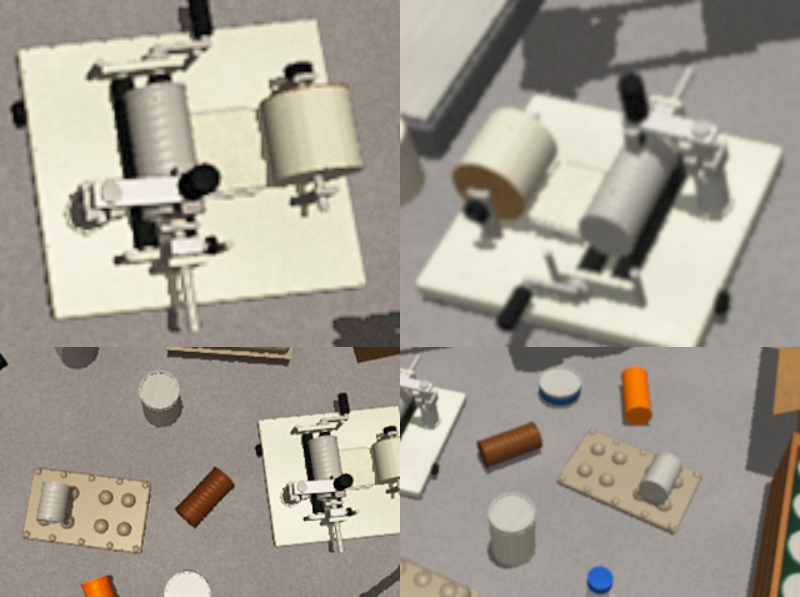

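The final view shows the bar square across the tin with its roller on it. The tin's far end is at about (158,83), against a predicted (160,83). The stop's tail at (192,329) hasn't moved, and the short and fat tins are where they were.

```bash
python3 -c "
from rig import *
print(sign_off())"
```

```text
the job is handed in; nothing more can be done
None
```

The job is done and was handed in at about 25 s on the robot's clock; sign-off reports no verdict.

1. **Bar aside:** I lifted the bar about 27 mm by its knob, turned it about 1.68 rad and left it resting on the collar.
2. **Tin on the rollers:** I took the long bare tin from the pulp tray by its middle and lowered it until I felt the rollers, which put its axis about 70 mm above the bench. One feeling step pressed it with about 10 N before I backed off.
3. **Tin home:** I slid it to the stop, where it stayed put over several steps with 4–6 N on the tool, well under the 14 N slip force.
4. **Bar back:** I turned the bar back to within about 0.02 rad of square. I then lowered it by hand in small steps until the tool carried only about 0.7 N, and let go.

**Last checks:**
- **Tin:** its far end is within about 1–2 mm of where a tin fully home should be. The bar hides the contact with the stop, so that rests on the force reading and this match.
- **Stop:** its rod looks unmoved.
- **Other tins:** the short tin and the fat tin are where they were.
- **Arm:** clear of everything.

**Disagreements:**
- **Contact height:** the bar touched down about 1.5 mm lower than I predicted, probably because the tool had tilted.
- **Tool tilt:** the tool drifted up to about 5° off vertical during the moves.
- **Release:** the gripper moved about 6 mm toward the stop as it let go of the tin. I saw no change in the stop or the tin from it.

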